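# Find the soft leaf spring and tag it

### The arm

A 6-joint arm with a two-finger parallel gripper is mounted at the origin on the work surface. World frame = base frame: x ahead of the robot, y to its left, z up, the work surface at z = 0. Lengths are in m, angles in rad, forces in N, time in s.
With the tool pointing down it reaches from about 0.325 to 0.775 m from the base axis. Payload 5.5 kg.
Tool frame: the origin (TCP) lies midway between the tips of the shut fingers; the grasp point (between the pads) lies 19 mm behind it; z points along the fingers, y is the direction in which the jaws open and shut (so a half turn about z gives the same grasp; the last joint's range is limited). The gripper opens to 85 mm and grips with 20 to 120 N. Pads are 22 mm wide; open, the fingers measure 114 mm over their backs; the gripper's body (76 mm by 85 mm) begins 54 mm behind the grasp point. The pads swing forward as they close: fully open they stand 13 mm farther back than shut.
Start: joints at [1.103, 0.091, 1.231, -0, 1.82, -0.057], TCP at [0.24, 0.55, 0.231] pointing down, gripper open.
Joint ranges: [-2.87, 2.87], [-0.86, 2.18], [0.17, 2.46], [-1.51, 4.65], [0.06, 2.69], [-2.65, 2.65]. Speed limits (rad/s): [2.57, 2.57, 3.01, 3.14, 3.14, 3.14].

### API

Orientations are given as a 3x3 rotation matrix whose columns are the frame's x, y, z axes.
In Python, from station import observe, viewer, env gives the robot as it stands.
- The arm moves only by the tool apply_moves, never from a script. Its argument "motion" is a list of rows, each a list of 7 numbers: the shift along the tool's x, y, z in m, then the turn, a rotation vector about the tool's x, y, z in rad, then the closure in counts, from 0 (fully open) to 255 (shut). A call has 1 to 8 rows; each row shifts and turns the pose as measured when the row begins, along the tool's axes as they then stand; what a row does not reach is not made up. A row lasts 1/10 s, in which the tool goes at most 50 mm and 8.59 degrees, less where a joint would pass 70% of its speed; a pose out of reach is approached as far as the arm can. A call is refused whole if a number of a shift passes 0.05 or a number of a turn 0.15, either way. A call with a gripper value outside its range is refused whole. The fingers move at their own pace and stop on an object; "force" is the grip in N (left out, the last holds). Time passes only in rows, so rows that do not move let the fingers close. It gives the time, the measured TCP pose, the force and the opening at its end, in the units of the state.
- observe(): the state, without advancing time (a new reading comes with each control period).
- viewer.read_camera(name): name is "scene" or "top" or "wrist"; returns the picture (420x560x3 uint8, blue, green, red); there is no depth.
- viewer.get_calibration(name): a dict with "camera_matrix" (3x3 intrinsics, pixels), "rvec" (rotation vector, rad) and "tvec" (3), from world to camera coordinates, as OpenCV has them. Camera axes: x right, y down, z forward; pixel columns grow to the right and rows downward; lengths in m; the calibration is good to about 2 mm. A picture is of the moment at which its call begins: read the wrist's pose just before it. get_calibration takes no time and is no camera call; for the wrist camera it gives the pose at the moment of the call.
- env.hand_in(): hands the job in, once; it reports no verdict.
The state is a dict: "time_s": time; "qpos": joint angles; "dq": joint speeds; "effort": joint torques, N m; "tcp_pos": TCP position; "tool_rot": TCP orientation; "force": force on the tool from outside, world axes, zero at the start; "wrist_torque": the same for the moment, N m; "finger_gap": finger opening in m.
Only numpy, scipy, OpenCV 4.12 (cv2) and the standard library are available. Lean on these libraries where they do the work, as an engineer would, in place of code of your own. Each camera call takes 0.05 s, during which the arm holds its last target. There are 200 camera calls.

### The job

One of the three clamped leaf springs on the drilled plate has gone soft. Starting at the end of the row with the round post and working along to the other end, press the pin on each leaf's free tip down until the leaf is hard on its stop, and hold it there a moment with about 15 N (at least 12, and never more than 30). Then slip the loose steel collar over the tip pin of the soft leaf, down flat on its seat, let go so that its weight marks that leaf by making it hang low, and leave everything else where it lies.

Things in the scene. Friction and masses are not known exactly. Their poses are not given: they have to be found in the camera images.
- plate: drilled steel fixture plate 240 x 380 x 20 mm, fixed to the table; origin at the centre of its underside, the row of units runs along its y
- unit_1: clamped-leaf unit, fixed, steel: base 130 x 36 x 8 mm; at +x a clamp block 34 x 34 mm, top 54 mm up; an 18 mm wide, 2 mm thick leaf spring reaches 87 mm from it to -x, 41 mm up, with a pin 14 mm thick and 12 mm tall (above a 3 mm seat) standing on its free tip, over a short stop. Origin: centre of the underside. Three look-alikes in a row 88 mm apart, in any order; the number does not tell place or stiffness.
- unit_2: another such unit, as unit_1
- unit_3: another such unit, as unit_1
- tip_1 (a point): on unit_1: foot of the tip pin, on the round seat (28 mm across), z along the pin; 65 mm above the table when free. Press on the pin's flat top, 12 mm above. The leaf turns about its root 76 mm away and meets a hard stop after 7.5 to 12.5 mm here (differs, not measured: feel for it). Sound leaves resist with 0.6 to 1 N per mm, the soft one half that, from zero; on the stop force climbs steeply.
- tip_2 (a point): on unit_2: foot of its pin, as tip_1
- tip_3 (a point): on unit_3: foot of its pin, as tip_1
- post: round steel post, 24 mm in diameter, 45 mm tall, fixed on the plate at one end of the row, near the free tips; a square post (24 x 24 x 45 mm) stands at the other end. Origin: centre of its underside
- collar: loose plain steel collar (thick ring) lying flat: 48 mm outside, 20 mm bore, 22 mm tall, about 260 g. Origin: centre of its underside, z along the bore
- nut: loose hexagonal nut, 36 mm across corners, 16 mm tall; a bystander, to be left alone; origin at its underside
- washer: loose disc 22 mm across, 6 mm thick, on the plate between two units; a bystander, to be left alone; origin at its underside
- gauge_block: loose steel block 30 x 9 x 12 mm on the plate between two units; a bystander, to be left alone; origin at its underside
- jaw: loose stepped chuck jaw 60 x 22 x 36 mm; a bystander, to be left alone; origin at its underside
- chuck_key: loose T-shaped chuck key, 100 x 90 mm; a bystander, to be left alone; origin at its underside
Things that resemble listed ones, but are neither listed nor needed, are in the scene too. What is shaped like the collar but orange is not meant.

How it is judged:
By the outcome, as a careful person would: the job done as asked, in the order asked, and still so for the second after the job is handed in, with the robot touching nothing.
It also fails if it takes over 72 s, if anything falls off the work surface, if the arm or the gripper's body presses on something with over 40 N, if the wrist force passes 120 N, or if a joint passes its speed limit or range.

## Working session

There is one attempt and no reset: what is moved stays moved. The work goes in short steps, Python scripts to look and compute and a tool call to move; the robot and the scene stay as the last step left them, time stands still between calls to the robot, and variables do not carry over. Pictures are saved under pics/ and viewed, about 8 in all and at most 12, crops included, and the job is handed in when it is done.

Besides the shell and the picture viewer there is one more tool, called after "Call:" in YAML: its name, and indented under it one key for each argument. apply_moves: Moves the arm, as the interface text tells. Its arguments: {"type":"object","properties":{"motion":{"type":"array","items":{"type":"array","items":{"type":"number"}}},"force":{"type":"number"}},"required":["motion"]}

```bash
mkdir -p pics; ls; python3 - <<'E'
from station import observe, viewer, env
import cv2
s=observe();print(s)
for n in("scene","top"):
    cv2.imwrite(f"pics/{n}0.png",viewer.read_camera(n)); print(n,viewer.get_calibration(n))
E
```

```text
pics
{'time_s': 0.0, 'qpos': array([ 1.10331033e+00,  9.18656235e-02,  1.23188234e+00,  1.09939430e-05,
        1.81980812e+00, -5.66840822e-02]), 'dq': array([-0.00142431, -0.00017586,  0.00060808,  0.00106123, -0.00102543,
       -0.00216533]), 'effort': array([ 1.53249413e-03, -4.58758664e+01, -4.17996848e+01, -1.82910167e-04,
        1.25236425e-02,  1.70897174e-06]), 'tcp_pos': array([0.2394682 , 0.54983126, 0.23014882]), 'tool_rot': array([[-9.16801900e-01,  3.99341302e-01, -8.94321353e-04],
       [ 3.99342285e-01,  9.16800242e-01, -1.74796598e-03],
       [ 1.21879022e-04, -1.95967887e-03, -9.99998072e-01]]), 'force': array([ 0.45668236, -0.45161461,  0.79971047]), 'wrist_torque': array([0.02978264, 0.02742719, 0.03137357]), 'finger_gap': 0.08537273221707492}
scene {'camera_matrix': array([[467.03256714,   0.        , 280.3128709 ],
       [  0.        , 467.03256714, 216.28592018],
       [  0.        ,   0.        ,   1.        ]]), 'rvec': array([ 0.92162112,  2.71409851, -0.76561354]), 'tvec': array([ 0.45419093, -0.26123789,  1.26532234])}
top {'camera_matrix': array([[427.32230673,   0.        , 275.78249559],
       [  0.        , 427.32230673, 209.08462131],
       [  0.        ,   0.        ,   1.        ]]), 'rvec': array([ 2.20599832, -2.18922909,  0.09950747]), 'tvec': array([-0.01695798,  0.55557304,  0.95250512])}
```

View pics/scene0.png

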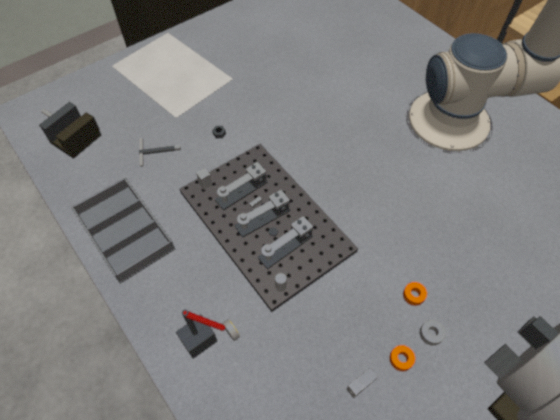

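View pics/top0.png

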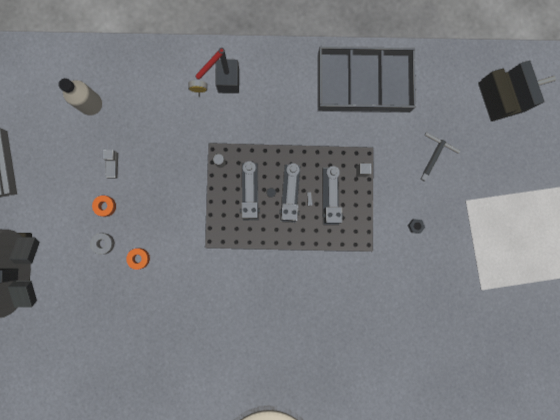

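The top view has the round post at (219,160), so the row starts at the left unit. The pins are at about (249,167), (293,170) and (333,172). Three things could pass for the collar: a grey ring at (101,243), and orange rings at (104,205) and (138,259). I choose the grey one. Next I measure these and check them in a crop.

```bash
cat > h.py <<'E'
import numpy as np, cv2
from station import observe, viewer, env
def cast(c,uv,z):
    R=cv2.Rodrigues(np.array(c["rvec"]))[0]; t=np.array(c["tvec"]).ravel()
    p=cv2.undistortPoints(np.array([[uv]],float),np.array(c["camera_matrix"]),None)[0,0]
    d=R.T@np.array([p[0],p[1],1]); o=-R.T@t
    return o+d*(z-o[2])/d[2]
def proj(c,P):
    return cv2.projectPoints(np.array([P],float),np.array(c["rvec"]),np.array(c["tvec"]),np.array(c["camera_matrix"]),None)[0][0,0]
E
python3 - <<'E'
from h import *
im=cv2.imread("pics/top0.png"); c=viewer.get_calibration("top")
for n,uv,z in [("p1",(249,167),.077),("p2",(293,170),.077),("p3",(333,172),.077),("post",(219,160),.065),("sq",(365,169),.065),("collar",(101,243),.022),("o1",(104,205),.022),("o2",(138,259),.022),("c1",(250,210),.074),("c2",(290,212),.074),("c3",(334,214),.074)]:
    print(n,cast(c,uv,z).round(4))
a=cv2.resize(im[135:265,200:380],None,fx=4.4,fy=4.4,interpolation=cv2.INTER_CUBIC)[:330]
b=cv2.resize(im[190:275,80:160],None,fx=3,fy=3,interpolation=cv2.INTER_CUBIC)
o=np.zeros((590,800,3),np.uint8);o[:330,:792]=a[:, :792];o[333:333+255,:240]=b
g=cv2.imread("pics/scene0.png")[145:305,175:360]; g=cv2.resize(g,None,fx=1.55,fy=1.55);o[335:335+g.shape[0],300:300+g.shape[1]]=g
cv2.imwrite("pics/crop1.png",o)
E
```

```text
p1 [0.6419 0.0468 0.077 ]
p2 [ 0.6364 -0.0479  0.077 ]
p3 [ 0.6329 -0.1343  0.077 ]
post [0.6586 0.1126 0.065 ]
sq [ 0.6422 -0.2065  0.065 ]
collar [0.4763 0.3773 0.022 ]
o1 [0.5614 0.3736 0.022 ]
o2 [0.4412 0.2942 0.022 ]
c1 [0.5495 0.0437 0.074 ]
c2 [ 0.5459 -0.042   0.074 ]
c3 [ 0.5424 -0.1367  0.074 ]
```

View pics/crop1.png

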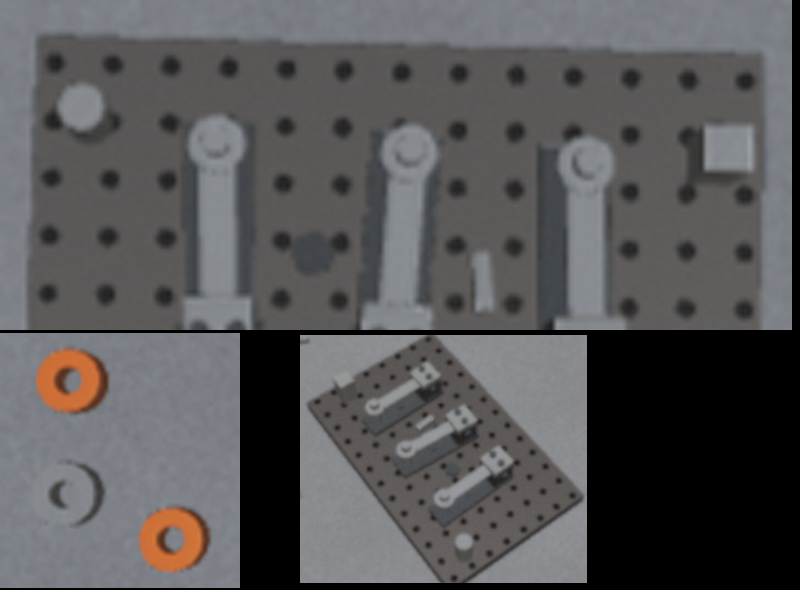

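Crop: the pins sit at pixels (249.3,166.8), (293.4,168.9) and (334.1,171.4). The collar is plainly grey, at (102,243), beside its two orange look-alikes. Now I move towards pin 1 with the fingers shut.

Call:
apply_moves:
  motion:
    - [-0.044,-0.023,0,0,0,0,255]
    - [-0.044,-0.023,0,0,0,0,255]
    - [-0.044,-0.023,0,0,0,0,255]
    - [-0.044,-0.023,0,0,0,0,255]
    - [-0.044,-0.023,0,0,0,0,255]
    - [-0.044,-0.023,0,0,0,0,255]
    - [-0.044,-0.023,0,0,0,0,255]
    - [-0.044,-0.023,0,0,0,0,255]

```text
time_s: 0.9
tcp_pos: [0.4885, 0.2397, 0.2242]
tool_rot: [[-0.922, 0.387, -0.008], [0.387, 0.922, -0.006], [0.005, -0.009, -1.0]]
force: [-0.8, -0.0, 0.5]
finger_gap: -0.0002
```

Call:
apply_moves:
  motion:
    - [-0.043,-0.0235,0,0,0,0,255]
    - [-0.043,-0.0235,0,0,0,0,255]
    - [-0.043,-0.0235,0,0,0,0,255]
    - [-0.043,-0.0235,0,0,0,0,255]
    - [-0.043,-0.0235,0,0,0,0,255]
    - [0,0,0,0,0,-0.137,255]
    - [0,0,0,0,0,-0.137,255]
    - [0,0,0,0,0,-0.137,255]

```text
time_s: 1.7
tcp_pos: [0.645, 0.0342, 0.2155]
tool_rot: [[-1.0, -0.016, -0.019], [-0.016, 1.0, -0.008], [0.019, -0.008, -1.0]]
force: [0.1, -0.2, -0.3]
finger_gap: 0.0001
```

```bash
python3 - <<'E'
from h import *
c=viewer.get_calibration("wrist"); im=viewer.read_camera("wrist"); cv2.imwrite("pics/w1.png",im)
s=observe();print(s["tcp_pos"],s["tool_rot"].round(4),s["force"])
t=viewer.get_calibration("top")
for uv in[(249.3,166.8),(293.4,168.9),(334.1,171.4)]:
    P=cast(t,uv,.077);print(P.round(4),proj(c,P))
E
```

```text
[0.6448319  0.03437846 0.21531176] [[-0.9995 -0.0232 -0.0191]
 [-0.0231  0.9997 -0.0079]
 [ 0.0193 -0.0075 -0.9998]] [-0.14627482 -0.17356335 -0.08143997]
[0.6423 0.0461 0.077 ] [291.49271313 200.90854032]
[ 0.6388 -0.0488  0.077 ] [184.59116027 195.19139754]
[ 0.6343 -0.1367  0.077 ] [ 84.98234139 188.50945704]
```

View pics/w1.png

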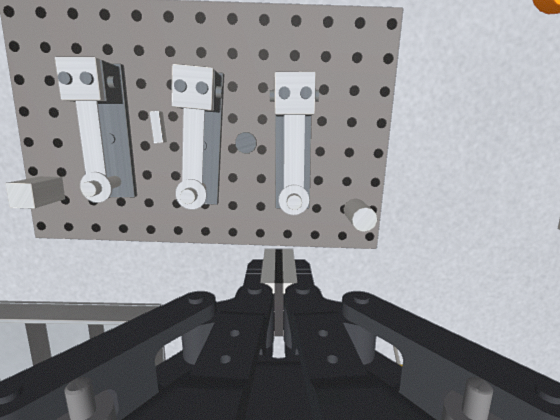

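Wrist view: pin tops at about (294,201), (189,196) and (95,187). I fit them more exactly and triangulate.

```bash
cat >> h.py <<'E'
def spots(im,guess,r0,r1,w):
    out=[]
    for g in guess:
        x,y=int(g[0]),int(g[1]); a=cv2.resize(cv2.cvtColor(im[y-w:y+w,x-w:x+w],cv2.COLOR_BGR2GRAY),None,fx=8,fy=8,interpolation=cv2.INTER_CUBIC)
        h=cv2.HoughCircles(cv2.GaussianBlur(a,(0,0),4),cv2.HOUGH_GRADIENT_ALT,1.5,1000,param1=60,param2=.3,minRadius=int(r0*8),maxRadius=int(r1*8))
        out.append(None if h is None else (x-w+(h[0,0,0]+.5)/8-.5,y-w+(h[0,0,1]+.5)/8-.5,h[0,0,2]/8))
    return out
E
python3 - <<'E'
from h import *
c=viewer.get_calibration("wrist");t=viewer.get_calibration("top")
w=cv2.imread("pics/w1.png");a=cv2.imread("pics/top0.png")
f=c["camera_matrix"][0,0];print(f)
G=[(294,201),(189,194),(95,187)]
pin=spots(w,G,6,11,20);seat=spots(w,G,13,20,24)
ts=spots(a,[(249,167),(293,169),(334,171)],4.5,8.5,11)
for g,p,q,s in zip(G,pin,seat,ts):
    print("pin",p,cast(c,p[:2] if p else g,.077).round(4)," seat",q and (np.round(q,1),cast(c,q[:2],.065).round(4))," top",s and (np.round(s,1),cast(t,s[:2],.065).round(4)))
for n,uv,z in[("c1",(294,93),.074),("c2",(193,87),.074),("c3",(79,78),.074)]: print(n,cast(c,uv,z).round(4))
E
```

```text
324.22313154400354
pin (np.float32(294.1875), np.float32(201.75), np.float32(8.501199)) [0.6428 0.0487 0.077 ]  seat None  top None
pin None [ 0.638  -0.0446  0.077 ]  seat None  top (array([292.8, 169. ,   6.1], dtype=float32), array([ 0.6405, -0.0483,  0.065 ]))
pin None [ 0.6338 -0.1275  0.077 ]  seat None  top None
c1 [0.5512 0.0455 0.074 ]
c2 [ 0.5484 -0.0383  0.074 ]
c3 [ 0.5435 -0.1322  0.074 ]
```

Call:
apply_moves:
  motion:
    - [0.002,0.013,0.01,-0.008,-0.019,-0.02,255]
    - [0,0,0.04,0,0,0,255]
    - [0,0,0.04,0,0,0,255]
    - [0,0,0.025,0,0,0,255]
    - [0,0,0,0,0,0,255]
    - [0,0,0,0,0,0,255]

```text
time_s: 2.35
tcp_pos: [0.642, 0.0483, 0.0967]
tool_rot: [[-1.0, -0.03, 0.0], [-0.03, 1.0, 0.001], [-0.0, 0.001, -1.0]]
force: [0.2, -0.2, 0.6]
finger_gap: -0.0001
```

```bash
python3 - <<'E'
from h import *
c=viewer.get_calibration("wrist"); im=viewer.read_camera("wrist"); cv2.imwrite("pics/w2.png",im)
s=observe();print(s["tcp_pos"],s["tool_rot"].round(4),s["force"])
print(proj(c,s["tcp_pos"]))
E
```

```text
[0.64195901 0.04828597 0.09660076] [[-9.995e-01 -3.020e-02  2.000e-04]
 [-3.020e-02  9.995e-01  1.300e-03]
 [-3.000e-04  1.300e-03 -1.000e+00]] [ 0.32125347 -0.20349178 -0.86544143]
[275.78797858 266.26576445]
```

View pics/w2.png

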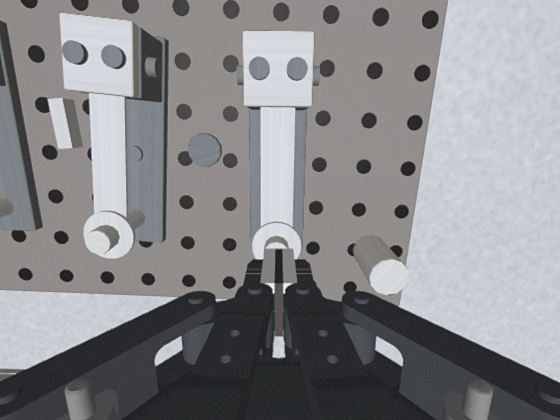

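The fingers are over pin 1 (seat at about (276,243)); pin 2 shows at about (98,239). I press gently.

Call:
apply_moves:
  motion:
    - [0,0,0.017,0,0,0,255]
    - [0,0,0.004,0,0,0,255]
    - [0,0,0.003,0,0,0,255]
    - [0,0,0,0,0,0,255]

```text
time_s: 2.8
tcp_pos: [0.6447, 0.0484, 0.0762]
tool_rot: [[-1.0, -0.029, 0.009], [-0.029, 1.0, 0.002], [-0.009, 0.001, -1.0]]
force: [-1.3, 0.3, -0.5]
finger_gap: 0.0
```

```bash
python3 - <<'E'
from h import *
f=[]
s=observe();print(s["time_s"],s["tcp_pos"],s["force"])
E
```

```text
2.8 [0.64466468 0.04843824 0.07624122] [-1.26619452  0.29142738 -0.52432884]
```

Call:
apply_moves:
  motion:
    - [0,0,0.002,0,0,0,255]
    - [0,0,0,0,0,0,255]

```text
time_s: 3.0
tcp_pos: [0.6452, 0.0484, 0.0756]
tool_rot: [[-1.0, -0.028, 0.01], [-0.028, 1.0, 0.002], [-0.01, 0.001, -1.0]]
force: [-1.7, 0.4, 0.2]
finger_gap: -0.0002
```

Call:
apply_moves:
  motion:
    - [0.002,0,0.003,0,0,0,255]
    - [0,0,0.003,0,0,0,255]
    - [0,0,0,0,0,0,255]

```text
time_s: 3.3
tcp_pos: [0.6446, 0.0484, 0.0719]
tool_rot: [[-0.999, -0.028, 0.015], [-0.028, 1.0, 0.002], [-0.015, 0.001, -1.0]]
force: [-0.9, 0.5, 3.4]
finger_gap: 0.0
```

Call:
apply_moves:
  motion:
    - [0.002,0,0.003,0,0.01,0,255]
    - [0.001,0,0.002,0,0.005,0,255]
    - [0,0,0,0,0,0,255]

```text
time_s: 3.6
tcp_pos: [0.6441, 0.0484, 0.0704]
tool_rot: [[-1.0, -0.028, 0.008], [-0.028, 1.0, 0.001], [-0.008, 0.001, -1.0]]
force: [-2.7, -1.3, 6.4]
finger_gap: -0.0001
```

Call:
apply_moves:
  motion:
    - [0.001,0,0.0025,0,0,0,255]
    - [0,0,0,0,0,0,255]

```text
time_s: 3.8
tcp_pos: [0.6441, 0.0484, 0.0699]
tool_rot: [[-1.0, -0.028, 0.011], [-0.028, 1.0, 0.002], [-0.011, 0.001, -1.0]]
force: [-2.9, 0.9, 5.7]
finger_gap: -0.0002
```

Call:
apply_moves:
  motion:
    - [0,0,0.002,0,0,0,255]
    - [0,0,0.002,0,0,0,255]
    - [0,0,0.002,0,0,0,255]

```text
time_s: 4.1
tcp_pos: [0.6444, 0.0484, 0.0672]
tool_rot: [[-1.0, -0.028, 0.013], [-0.028, 1.0, 0.001], [-0.013, 0.001, -1.0]]
force: [-2.3, -0.6, 7.5]
finger_gap: -0.0001
```

Call:
apply_moves:
  motion:
    - [0,0,0.002,0,0,0,255]
    - [0,0,0.002,0,0,0,255]

```text
time_s: 4.3
tcp_pos: [0.6445, 0.0484, 0.0658]
tool_rot: [[-0.999, -0.029, 0.014], [-0.028, 1.0, 0.001], [-0.014, 0.001, -1.0]]
force: [-2.7, 0.4, 8.3]
finger_gap: 0.0002
```

Call:
apply_moves:
  motion:
    - [0,0,0.002,0,0,0,255]
    - [0,0,0.002,0,0,0,255]

```text
time_s: 4.5
tcp_pos: [0.6446, 0.0484, 0.0651]
tool_rot: [[-0.999, -0.028, 0.015], [-0.028, 1.0, 0.001], [-0.015, 0.001, -1.0]]
force: [-4.2, 0.1, 10.7]
finger_gap: 0.0001
```

Call:
apply_moves:
  motion:
    - [0,0,0.002,0,0,0,255]

```text
time_s: 4.6
tcp_pos: [0.6446, 0.0484, 0.0651]
tool_rot: [[-0.999, -0.029, 0.016], [-0.029, 1.0, 0.001], [-0.016, 0.001, -1.0]]
force: [-5.1, 0.0, 11.0]
finger_gap: 0.0002
```

Call:
apply_moves:
  motion:
    - [0.0005,0,0.003,0,0,0,255]
    - [0.0005,0,0.003,0,0,0,255]

```text
time_s: 4.8
tcp_pos: [0.6446, 0.0484, 0.0647]
tool_rot: [[-0.999, -0.029, 0.02], [-0.029, 1.0, 0.001], [-0.02, 0.001, -1.0]]
force: [-5.5, -0.2, 15.1]
finger_gap: -0.0
```

Call:
apply_moves:
  motion:
    - [0.0005,0,0.0035,0,0,0,255]
    - [0.0005,0,0.0035,0,0,0,255]

```text
time_s: 5.0
tcp_pos: [0.6447, 0.0484, 0.0644]
tool_rot: [[-0.999, -0.029, 0.025], [-0.029, 1.0, 0.001], [-0.025, 0.0, -1.0]]
force: [-5.4, -0.8, 15.3]
finger_gap: -0.0003
```

Call:
apply_moves:
  motion:
    - [0.0005,0,0.0035,0,0.002,0,255]
    - [0.0005,0,0.0035,0,0.002,0,255]
    - [0.0005,0,0.0035,0,0.002,0,255]
    - [0.0005,0,0.0035,0,0.002,0,255]

```text
time_s: 5.4
tcp_pos: [0.6447, 0.0484, 0.0645]
tool_rot: [[-0.999, -0.029, 0.027], [-0.029, 1.0, 0.001], [-0.027, -0.0, -1.0]]
force: [-5.4, -0.4, 15.4]
finger_gap: -0.0003
```

Call:
apply_moves:
  motion:
    - [0.0005,0,0.0035,0,0.002,0,255]
    - [0.0005,0,0.0035,0,0.002,0,255]
    - [0.0005,0,0.0035,0,0.002,0,255]

```text
time_s: 5.7
tcp_pos: [0.6447, 0.0484, 0.0645]
tool_rot: [[-0.999, -0.029, 0.028], [-0.029, 1.0, 0.001], [-0.028, -0.0, -1.0]]
force: [-5.8, -0.1, 16.1]
finger_gap: -0.0002
```

Call:
apply_moves:
  motion:
    - [0,0,-0.025,0,0,0,255]
    - [0,0,-0.02,0,0.028,0,255]
    - [0.004,-0.045,0,0,0,0,255]
    - [0.004,-0.045,0,0,0,0,255]
    - [0,0,0,0,0,0,255]
    - [0,0,0,0,0,0,255]

```text
time_s: 6.3
tcp_pos: [0.6365, -0.0431, 0.1094]
tool_rot: [[-0.999, -0.032, -0.005], [-0.032, 0.999, 0.0], [0.005, 0.0, -1.0]]
force: [0.4, 0.5, -0.5]
finger_gap: 0.0001
```

```bash
python3 - <<'E'
from h import *
c=viewer.get_calibration("wrist"); im=viewer.read_camera("wrist"); cv2.imwrite("pics/w3.png",im)
s=observe();print(s["tcp_pos"],s["tool_rot"].round(4),s["force"])
print(proj(c,s["tcp_pos"]))
for P in[(.638,-.0446,.065),(.6405,-.0483,.065),(.6338,-.13,.077)]:print(proj(c,P))
cv2.imwrite("pics/w3c.png",cv2.resize(im[120:320,60:420],None,fx=2,fy=2))
E
```

```text
[ 0.63644836 -0.04319899  0.10925787] [[-9.995e-01 -3.200e-02 -5.000e-03]
 [-3.200e-02  9.995e-01 -5.000e-04]
 [ 5.000e-03 -3.000e-04 -1.000e+00]] [ 0.63232637 -0.22975816  0.23478133]
[275.62528746 266.11578245]
[273.76084782 238.16832178]
[267.59895465 241.85643401]
[123.47161676 233.77537989]
```

View pics/w3c.png

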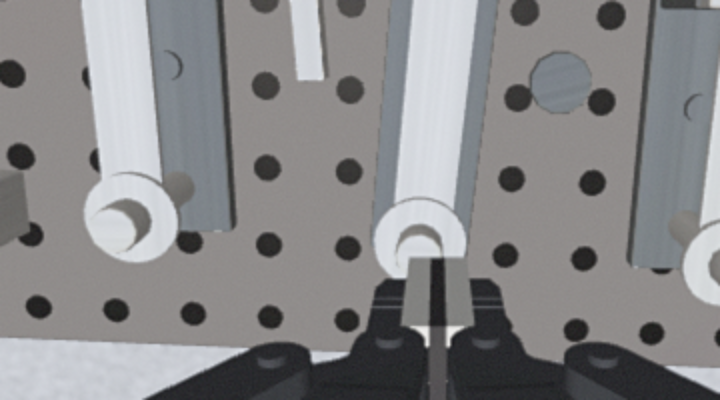

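Crop: pin 2's seat is at about (270,241), so pin 2 is near (0.640,-0.047). Pin 3's top is at (117,234), so pin 3 is near (0.634,-0.1335).

Call:
apply_moves:
  motion:
    - [-0.002,-0.004,0.015,0,-0.005,0,255]
    - [0,0,0.012,0,0,0,255]
    - [0,0,0.005,0,0,0,255]
    - [0.001,0,0.002,0,0.003,0,255]

```text
time_s: 6.75
tcp_pos: [0.6379, -0.0435, 0.0735]
tool_rot: [[-0.999, -0.036, -0.003], [-0.036, 0.999, 0.0], [0.003, 0.0, -1.0]]
force: [2.7, -0.9, 4.0]
finger_gap: -0.0001
```

Call:
apply_moves:
  motion:
    - [0.001,0,0.003,0,0.003,0,255]
    - [0.0005,0,0.002,0,0.002,0,255]

```text
time_s: 6.95
tcp_pos: [0.6382, -0.0434, 0.0711]
tool_rot: [[-0.999, -0.037, -0.003], [-0.037, 0.999, -0.002], [0.003, -0.002, -1.0]]
force: [-0.8, -2.4, 5.8]
finger_gap: 0.0001
```

Call:
apply_moves:
  motion:
    - [0.0005,0,0.002,0,0.002,0,255]
    - [0.0005,0,0.002,0,0.002,0,255]

```text
time_s: 7.15
tcp_pos: [0.6383, -0.0435, 0.0703]
tool_rot: [[-0.999, -0.037, -0.003], [-0.037, 0.999, -0.003], [0.003, -0.003, -1.0]]
force: [0.1, -0.7, 5.7]
finger_gap: 0.0002
```

Call:
apply_moves:
  motion:
    - [0,0,0.002,0,0,0,255]
    - [0,0,0.002,0,0,0,255]

```text
time_s: 7.35
tcp_pos: [0.6385, -0.0434, 0.0695]
tool_rot: [[-0.999, -0.037, -0.001], [-0.037, 0.999, -0.004], [0.001, -0.004, -1.0]]
force: [-2.0, -2.3, 7.1]
finger_gap: 0.0004
```

Call:
apply_moves:
  motion:
    - [0,0,0.002,0,0,0,255]
    - [0,0,0.002,0,0,0,255]

```text
time_s: 7.55
tcp_pos: [0.6386, -0.0435, 0.069]
tool_rot: [[-0.999, -0.037, 0.0], [-0.037, 0.999, -0.004], [-0.0, -0.004, -1.0]]
force: [-2.8, -1.4, 8.0]
finger_gap: -0.0001
```

Call:
apply_moves:
  motion:
    - [0,0,0.0025,0,0,0,255]
    - [0,0,0.0025,0,0,0,255]

```text
time_s: 7.75
tcp_pos: [0.6386, -0.0435, 0.0687]
tool_rot: [[-0.999, -0.037, 0.002], [-0.037, 0.999, -0.005], [-0.002, -0.005, -1.0]]
force: [-4.2, 0.1, 11.2]
finger_gap: -0.0003
```

Call:
apply_moves:
  motion:
    - [0.0005,0,0.0035,0,0,0,255]
    - [0.0005,0,0.0035,0,0,0,255]

```text
time_s: 7.95
tcp_pos: [0.6387, -0.0435, 0.0683]
tool_rot: [[-0.999, -0.037, 0.008], [-0.037, 0.999, -0.006], [-0.007, -0.006, -1.0]]
force: [-4.6, -1.4, 13.3]
finger_gap: -0.0004
```

Call:
apply_moves:
  motion:
    - [0.0005,0,0.0035,0,0.001,0,255]
    - [0.0005,0,0.0035,0,0.001,0,255]
    - [0.0005,0,0.0035,0,0.002,0,255]
    - [0.0005,0,0.0035,0,0.002,0,255]

```text
time_s: 8.35
tcp_pos: [0.6387, -0.0435, 0.0684]
tool_rot: [[-0.999, -0.038, 0.012], [-0.038, 0.999, -0.008], [-0.012, -0.009, -1.0]]
force: [-3.4, 0.4, 12.8]
finger_gap: -0.0002
```

Call:
apply_moves:
  motion:
    - [0.0005,0,0.0035,0,0.002,0,255]
    - [0.0005,0,0.0035,0,0.002,0,255]
    - [0.0005,0,0.0035,0,0.002,0,255]

```text
time_s: 8.65
tcp_pos: [0.6387, -0.0435, 0.0683]
tool_rot: [[-0.999, -0.038, 0.014], [-0.038, 0.999, -0.01], [-0.013, -0.011, -1.0]]
force: [-3.4, -0.2, 12.1]
finger_gap: -0.0002
```

Call:
apply_moves:
  motion:
    - [0.0005,0,0.0045,0,0.002,0,255]
    - [0.0005,0,0.0045,0,0.002,0,255]
    - [0.0005,0,0.0045,0,0.002,0,255]

```text
time_s: 8.95
tcp_pos: [0.6388, -0.0435, 0.0677]
tool_rot: [[-0.999, -0.038, 0.016], [-0.038, 0.999, -0.012], [-0.016, -0.013, -1.0]]
force: [-7.4, 0.2, 17.1]
finger_gap: -0.0
```

Call:
apply_moves:
  motion:
    - [0.0005,0,0.0045,0,0.002,0,255]
    - [0.0005,0,0.0045,0,0.002,0,255]
    - [0.0005,0,0.0045,0,0.002,0,255]
    - [0.0005,0,0.0045,0,0.002,0,255]
    - [0.0005,0,0.0045,0,0.002,0,255]

```text
time_s: 9.45
tcp_pos: [0.6388, -0.0436, 0.0678]
tool_rot: [[-0.999, -0.039, 0.021], [-0.039, 0.999, -0.015], [-0.02, -0.016, -1.0]]
force: [-6.4, -0.2, 16.6]
finger_gap: -0.0001
```

Call:
apply_moves:
  motion:
    - [0,0,-0.025,0,0,0,255]
    - [0,0,-0.015,-0.015,0.021,0,255]
    - [0.004,-0.045,0,0,0,0,255]
    - [0.004,-0.045,0,0,0,0,255]
    - [0,0,0,0,0,0,255]
    - [0,0,0,0,0,0,255]

```text
time_s: 10.05
tcp_pos: [0.6321, -0.1319, 0.1115]
tool_rot: [[-0.999, -0.043, -0.004], [-0.043, 0.999, 0.003], [0.003, 0.003, -1.0]]
force: [0.5, 0.5, -0.3]
finger_gap: -0.0002
```

```bash
python3 - <<'E'
from h import *
c=viewer.get_calibration("wrist"); im=viewer.read_camera("wrist")
s=observe();print(s["tcp_pos"],s["tool_rot"].round(4),s["force"])
for P in[(.634,-.1335,.065),(.634,-.1335,.077)]:print(proj(c,P))
cv2.imwrite("pics/w4c.png",cv2.resize(im[160:300,180:380],None,fx=3,fy=3))
E
```

```text
[ 0.63208733 -0.13198889  0.11142285] [[-0.999  -0.0437 -0.0038]
 [-0.0437  0.999   0.0023]
 [ 0.0037  0.0024 -1.    ]] [-0.28290952  0.16952932 -1.35106949]
[273.40974827 237.44978942]
[273.18640082 244.31819619]
```

View pics/w4c.png

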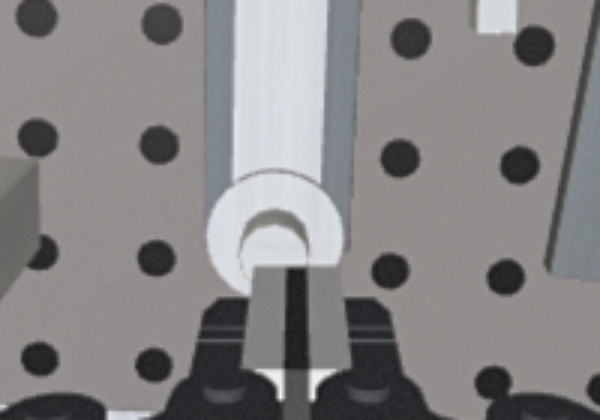

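Crop: seat 3 is at about (272,238), and the pads sit slightly to its right. I shift about 4 mm and press.

Call:
apply_moves:
  motion:
    - [-0.001,-0.004,0.012,0,-0.004,0,255]
    - [-0.001,-0.002,0.012,0,0,0,255]
    - [0,0,0.006,0,0,0,255]
    - [0.001,0,0.003,0,0.003,0,255]
    - [0.001,0,0.002,0,0.003,0,255]

```text
time_s: 10.6
tcp_pos: [0.6324, -0.134, 0.0719]
tool_rot: [[-0.999, -0.048, -0.007], [-0.048, 0.999, 0.004], [0.007, 0.004, -1.0]]
force: [1.7, -0.6, 2.2]
finger_gap: 0.0
```

Call:
apply_moves:
  motion:
    - [0.0005,0,0.002,0,0.003,0,255]
    - [0.0005,0,0.002,0,0.002,0,255]

```text
time_s: 10.8
tcp_pos: [0.6326, -0.134, 0.0693]
tool_rot: [[-0.999, -0.049, -0.009], [-0.049, 0.999, 0.002], [0.009, 0.003, -1.0]]
force: [1.5, -0.6, 3.5]
finger_gap: -0.0003
```

Call:
apply_moves:
  motion:
    - [0.0005,0,0.002,0,0.002,0,255]
    - [0.0005,0,0.002,0,0.002,0,255]

```text
time_s: 11.0
tcp_pos: [0.6328, -0.134, 0.0672]
tool_rot: [[-0.999, -0.049, -0.009], [-0.049, 0.999, 0.002], [0.009, 0.002, -1.0]]
force: [2.4, -1.3, 5.0]
finger_gap: 0.0003
```

Call:
apply_moves:
  motion:
    - [0,0,0.002,0,0,0,255]
    - [0,0,0.002,0,0,0,255]

```text
time_s: 11.2
tcp_pos: [0.633, -0.1341, 0.0657]
tool_rot: [[-0.999, -0.049, -0.008], [-0.049, 0.999, 0.001], [0.008, 0.002, -1.0]]
force: [-1.7, 0.4, 10.7]
finger_gap: -0.0
```

Call:
apply_moves:
  motion:
    - [0,0,0.0025,0,0,0,255]
    - [0,0,0.0025,0,0,0,255]

```text
time_s: 11.4
tcp_pos: [0.6331, -0.1341, 0.065]
tool_rot: [[-0.999, -0.049, -0.006], [-0.049, 0.999, 0.001], [0.006, 0.001, -1.0]]
force: [-4.2, 1.5, 12.5]
finger_gap: -0.0001
```

Call:
apply_moves:
  motion:
    - [0,0,0.003,0,0,0,255]
    - [0,0,0.003,0,0,0,255]

```text
time_s: 11.6
tcp_pos: [0.6332, -0.1341, 0.0646]
tool_rot: [[-0.999, -0.049, -0.003], [-0.049, 0.999, -0.0], [0.003, 0.0, -1.0]]
force: [-4.8, 0.8, 14.0]
finger_gap: 0.0002
```

Call:
apply_moves:
  motion:
    - [0.0005,0,0.0037,0,0.001,0,255]
    - [0.0005,0,0.0037,0,0.001,0,255]
    - [0.0005,0,0.0037,0,0.001,0,255]
    - [0.0005,0,0.0037,0,0.001,0,255]

```text
time_s: 12.0
tcp_pos: [0.6332, -0.1342, 0.0641]
tool_rot: [[-0.999, -0.05, 0.004], [-0.05, 0.999, -0.002], [-0.003, -0.003, -1.0]]
force: [-4.5, 1.9, 16.3]
finger_gap: -0.0
```

Call:
apply_moves:
  motion:
    - [0.0005,0,0.0038,0,0.001,0,255]
    - [0.0005,0,0.0038,0,0.001,0,255]
    - [0.0005,0,0.0038,0,0.001,0,255]
    - [0.0005,0,0.0038,0,0.001,0,255]
    - [0.0005,0,0.0038,0,0.001,0,255]

```text
time_s: 12.5
tcp_pos: [0.6332, -0.1342, 0.0641]
tool_rot: [[-0.999, -0.05, 0.012], [-0.05, 0.999, -0.005], [-0.012, -0.006, -1.0]]
force: [-4.7, 2.2, 15.7]
finger_gap: -0.0002
```

Pin 3 is the soft leaf: about 0.47 N/mm, against about 0.8 for the other two. Now to the collar.

Call:
apply_moves:
  motion:
    - [0,0,-0.03,0,0,0,255]
    - [0,0,-0.05,-0.005,0.012,0,255]
    - [0,0,-0.05,0,0,0,255]
    - [0.012,0.046,0,0,0,0,0]
    - [0.012,0.046,0,0,0,0,0]
    - [0.012,0.046,0,0,0,0,0]
    - [0.012,0.046,0,0,0,0,0]
    - [0.012,0.046,0,0,0,0,0]

```text
time_s: 13.3
tcp_pos: [0.5557, 0.094, 0.1945]
tool_rot: [[-0.999, -0.038, -0.015], [-0.038, 0.999, 0.0], [0.015, 0.001, -1.0]]
force: [0.6, 0.4, 0.6]
finger_gap: 0.0722
```

Call:
apply_moves:
  motion:
    - [0.012,0.046,0,0,0,0,0]
    - [0.012,0.046,0,0,0,0,0]
    - [0.012,0.046,0,0,0,0,0]
    - [0.012,0.046,0,0,0,0,0]
    - [0.012,0.046,0,0,0,0,0]
    - [0,0,0,0,0,0,0]

```text
time_s: 13.9
tcp_pos: [0.4763, 0.3331, 0.1897]
tool_rot: [[-0.999, -0.043, -0.029], [-0.043, 0.999, -0.004], [0.03, -0.003, -1.0]]
force: [0.4, -0.7, 0.4]
finger_gap: 0.0852
```

```bash
python3 - <<'E'
from h import *
c=viewer.get_calibration("wrist"); im=viewer.read_camera("wrist");cv2.imwrite("pics/w5.png",im)
s=observe();print(s["tcp_pos"],s["tool_rot"].round(4),s["force"])
t=viewer.get_calibration("top");P=cast(t,(102,243.3),.022);print(P,proj(c,P))
E
```

```text
[0.47735621 0.33073125 0.18953117] [[-0.9987 -0.0409 -0.029 ]
 [-0.0408  0.9992 -0.0059]
 [ 0.0292 -0.0047 -0.9996]] [ 0.33932665 -0.69988339 -0.41606751]
[0.47561807 0.37509681 0.022     ] [320.36510032 199.96013846]
```

View pics/w5.png

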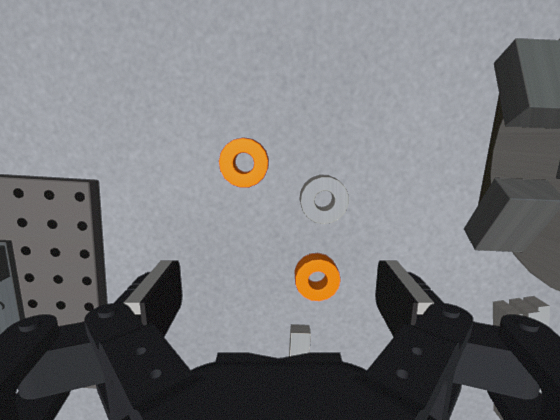

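Wrist view: the grey collar is at (323,199), as predicted from the top view, with the orange rings at (243,162) and (317,277). I line up over the grey one.

Call:
apply_moves:
  motion:
    - [0,0.023,0,-0.003,-0.029,0,0]
    - [0,0.023,0.03,-0.003,0,0,0]
    - [0,0,0.04,0,0,0,0]
    - [0,0,0,0,0,0,0]
    - [0,0,0,0,0,0,0]

```text
time_s: 14.45
tcp_pos: [0.4772, 0.3718, 0.1171]
tool_rot: [[-0.999, -0.036, -0.001], [-0.036, 0.999, -0.004], [0.001, -0.004, -1.0]]
force: [0.6, 0.6, 1.0]
finger_gap: 0.0857
```

```bash
python3 - <<'E'
from h import *
c=viewer.get_calibration("wrist"); im=viewer.read_camera("wrist");cv2.imwrite("pics/w6.png",im)
s=observe();print(s["tcp_pos"],s["tool_rot"].round(4))
P=np.array([.4755,.3765,.022]);q=proj(c,P);print(q)
for r in((5,13),(20,40)):
    w=spots(im,[q],*r,50)[0]; print(w, w and cast(c,w[:2],.022))
x,y=map(int,q);d=im[y-70:y+70,x-100:x+100].copy()
cv2.imwrite("pics/w6c.png",cv2.resize(d,None,fx=3,fy=3));print(x-100,y-70)
E
```

```text
[0.47707982 0.37148561 0.11657728] [[-0.9994 -0.0355 -0.0018]
 [-0.0355  0.9994 -0.0048]
 [ 0.002  -0.0047 -1.    ]]
[283.46815744 211.77026482]
None None
None None
183 141
```

View pics/w6c.png

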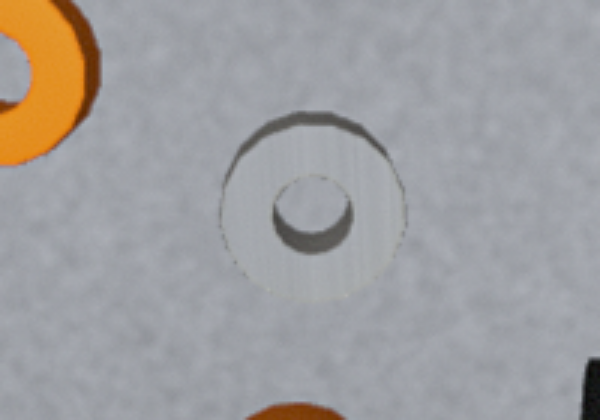

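The collar's top face is centred at (287,212), which gives about (0.476,0.377) after allowing for the wrist camera's slight sideways bias. I descend.

Call:
apply_moves:
  motion:
    - [0.001,0.0055,0.02,-0.004,0,0,0]
    - [0,0,0.04,0,0,0,0]
    - [0,0,0.03,0,0,0,0]
    - [0,0,0.01,0,0,0,0]
    - [0,0,0,0,0,0,0]

```text
time_s: 15.0
tcp_pos: [0.4836, 0.3765, 0.0276]
tool_rot: [[-0.999, -0.03, 0.013], [-0.03, 1.0, 0.008], [-0.013, 0.008, -1.0]]
force: [-0.7, -0.3, -0.3]
finger_gap: 0.0853
```

Call:
apply_moves:
  motion:
    - [0.0075,0,0.005,0.008,0.013,0,0]
    - [0.002,0,0.012,0,0.002,0,0]
    - [0.001,0,0.006,0,0,0,0]
    - [0,0,0,0,0,0,0]

```text
time_s: 15.4
tcp_pos: [0.4756, 0.3777, 0.0099]
tool_rot: [[-1.0, -0.029, 0.005], [-0.029, 1.0, 0.005], [-0.005, 0.004, -1.0]]
force: [0.4, 0.5, 0.7]
finger_gap: 0.0856
```

Call:
apply_moves:
  motion:
    - [0.0005,0,0.005,0.004,0.004,0,0]
    - [0,0,0,0,0,0,140]
    - [0,0,0,0,0,0,255]
    - [0,0,0,0,0,0,255]
    - [0,0,0,0,0,0,255]
    - [0,0,0,0,0,0,255]
  force: 50

```text
time_s: 16.0
tcp_pos: [0.4756, 0.3781, 0.0059]
tool_rot: [[-1.0, -0.029, 0.002], [-0.029, 1.0, 0.001], [-0.002, 0.001, -1.0]]
force: [-0.4, -0.0, -0.8]
finger_gap: 0.0454
```

Call:
apply_moves:
  motion:
    - [0,0,0,0,0,0,255]
    - [0,0,-0.015,0,0,0,255]
    - [0,0,-0.035,0,0,0,255]
    - [0,0,-0.05,0,0,0,255]
    - [0,0,-0.03,0,0,0,255]
    - [0,0,0,0,0,0,255]
    - [0,0,0,0,0,0,255]

```text
time_s: 16.7
tcp_pos: [0.4734, 0.3766, 0.1394]
tool_rot: [[-1.0, -0.029, -0.004], [-0.029, 1.0, -0.003], [0.004, -0.003, -1.0]]
force: [0.4, 0.1, -3.6]
finger_gap: 0.045
```

```bash
python3 - <<'E'
from h import *
im=viewer.read_camera("wrist");s=observe();print(s["tcp_pos"],s["tool_rot"].round(4),s["force"],s["finger_gap"])
cv2.imwrite("pics/w7.png",im)
E
```

```text
[0.4734788  0.37667232 0.13945697] [[-0.9996 -0.029  -0.0037]
 [-0.029   0.9996 -0.003 ]
 [ 0.0037 -0.0029 -1.    ]] [ 0.22054839 -0.14800679 -2.16296573] 0.04555740840905577
```

View pics/w7.png

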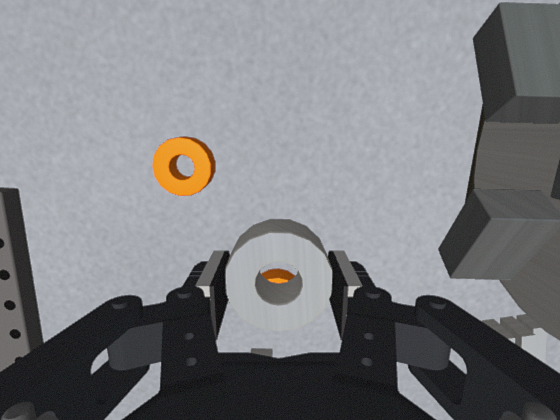

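The collar is held level between the pads, with the top face centred at about (279,283) and about 2.6 N of weight showing. I work out the relative placing with the same wrist camera.

```bash
python3 - <<'E'
from h import *
c=viewer.get_calibration("wrist");s=observe();p=s["tcp_pos"];R=s["tool_rot"]
P=cast(c,(279,283),p[2]+.016);off=R.T@(P-p);print("collar in tool",off.round(4))
Rc=cv2.Rodrigues(c["rvec"])[0];o=-Rc.T@np.ravel(c["tvec"])
# camera in tool
Rt=R.T@Rc.T; ot=R.T@(o-p)
R4=np.array([[-.999,-.0437,-.0038],[-.0437,.999,.0023],[.0037,.0024,-1]]);p4=np.array([.63209,-.13199,.11142])
Rw=R4@Rt;ow=p4+R4@ot
c4=dict(c);c4["rvec"]=cv2.Rodrigues(Rw.T)[0];c4["tvec"]=-Rw.T@ow
S=cast(c4,(271.7,238.3),.065);print("seat3",S.round(4),"-> TCP goal",(S-R4@np.array([off[0],off[1],0])).round(4))
t=viewer.get_calibration("top");print(cast(t,(334.1,171.4),.077).round(4))
E
```

```text
collar in tool [-0.0004  0.0015 -0.016 ]
seat3 [ 0.6345 -0.1346  0.065 ] -> TCP goal [ 0.6341 -0.1361  0.065 ]
[ 0.6343 -0.1367  0.077 ]
```

Call:
apply_moves:
  motion:
    - [-0.006,-0.02,-0.025,0,0,0,255]
    - [-0.0125,-0.044,0,0,0,0,255]
    - [-0.0125,-0.044,0,0,0,0,255]
    - [-0.0125,-0.044,0,0,0,0,255]
    - [-0.0125,-0.044,0,0,0,0,255]
    - [-0.0125,-0.044,0,0,0,0,255]
    - [-0.0125,-0.044,0,0,0,0,255]
    - [-0.0125,-0.044,0,0,0,0,255]

```text
time_s: 17.55
tcp_pos: [0.5717, 0.0448, 0.1429]
tool_rot: [[-0.999, -0.041, -0.034], [-0.041, 0.999, -0.01], [0.034, -0.009, -0.999]]
force: [0.2, 0.4, -2.1]
finger_gap: 0.0454
```

Call:
apply_moves:
  motion:
    - [-0.0135,-0.044,-0.004,-0.005,-0.017,0,255]
    - [-0.0135,-0.044,-0.003,-0.005,-0.017,0,255]
    - [-0.0135,-0.044,-0.003,0,0,0,255]
    - [-0.0135,-0.044,-0.003,0,0,0,255]
    - [0,0,0,0,0,0,255]
    - [0,0,0,0,0,0,255]

```text
time_s: 18.15
tcp_pos: [0.6284, -0.1422, 0.1349]
tool_rot: [[-0.999, -0.033, -0.026], [-0.033, 0.999, 0.005], [0.026, 0.006, -1.0]]
force: [-0.8, 0.3, -2.3]
finger_gap: 0.0454
```

Call:
apply_moves:
  motion:
    - [-0.006,0.006,0,0.005,-0.026,0,255]
    - [0,0,0.012,0,0,0,255]
    - [0,0,0.012,0,0,0,255]
    - [0,0,0,0,0,0,255]
    - [0,0,0,0,0,0,255]

```text
time_s: 18.65
tcp_pos: [0.6322, -0.1298, 0.1038]
tool_rot: [[-0.999, -0.039, -0.005], [-0.039, 0.999, 0.004], [0.005, 0.004, -1.0]]
force: [0.6, 0.4, -2.4]
finger_gap: 0.0456
```

Call:
apply_moves:
  motion:
    - [-0.002,-0.0065,0.003,0.004,-0.005,0,255]
    - [0,0,0.003,0,0,0,255]
    - [0,0,0,0,0,0,255]
    - [0,0,0,0,0,0,255]

```text
time_s: 19.05
tcp_pos: [0.6351, -0.1365, 0.0984]
tool_rot: [[-0.999, -0.039, 0.002], [-0.039, 0.999, -0.001], [-0.002, -0.001, -1.0]]
force: [0.2, 0.4, -2.7]
finger_gap: 0.0457
```

Call:
apply_moves:
  motion:
    - [0.002,0,0.007,0,0.002,0,255]
    - [0.001,0,0.006,0,0.002,0,255]
    - [0.0005,0,0.003,0,0,0,255]
    - [0,0,0,0,0,0,255]

```text
time_s: 19.45
tcp_pos: [0.6313, -0.1369, 0.0812]
tool_rot: [[-0.999, -0.039, -0.002], [-0.039, 0.999, -0.001], [0.002, -0.001, -1.0]]
force: [0.5, 0.3, -3.6]
finger_gap: 0.0453
```

Call:
apply_moves:
  motion:
    - [-0.003,0.0005,0.001,0,0,0,255]
    - [-0.0005,0,0.003,0,0,0,255]
    - [0,0,0,0,0,0,255]

```text
time_s: 19.75
tcp_pos: [0.6351, -0.1362, 0.0769]
tool_rot: [[-0.999, -0.039, -0.002], [-0.039, 0.999, -0.001], [0.002, -0.001, -1.0]]
force: [0.7, 0.0, -2.8]
finger_gap: 0.0455
```

Call:
apply_moves:
  motion:
    - [0.0005,0,0.004,0,0,0,255]
    - [0.0005,0,0.003,0,0,0,255]
    - [0,0,0,0,0,0,255]

```text
time_s: 20.05
tcp_pos: [0.6344, -0.1362, 0.0696]
tool_rot: [[-0.999, -0.039, -0.001], [-0.039, 0.999, -0.001], [0.001, -0.001, -1.0]]
force: [0.1, -0.4, -2.2]
finger_gap: 0.0454
```

Call:
apply_moves:
  motion:
    - [0.0002,0,0.003,0,0,0,255]
    - [0,0,0.002,0,0,0,255]
    - [0,0,0,0,0,0,255]

```text
time_s: 20.35
tcp_pos: [0.6347, -0.1363, 0.0656]
tool_rot: [[-0.999, -0.039, 0.001], [-0.039, 0.999, -0.002], [-0.001, -0.002, -1.0]]
force: [-0.1, 0.2, 0.2]
finger_gap: 0.0453
```

The force is near zero, so the leaf carries the collar. I open partway, keeping clear of the square post.

Call:
apply_moves:
  motion:
    - [0,0,0,0,0,0,100]
    - [0,0,0,0,0,0,85]
    - [0,0,0,0,0,0,85]
    - [0,0,0,0,0,0,85]

```text
time_s: 20.75
tcp_pos: [0.6354, -0.1366, 0.067]
tool_rot: [[-0.999, -0.039, 0.004], [-0.039, 0.999, -0.002], [-0.003, -0.003, -1.0]]
force: [0.5, 0.5, 0.3]
finger_gap: 0.057
```

Gap 57 mm against a 48 mm collar, so it is free. I rise slowly, then move well away.

Call:
apply_moves:
  motion:
    - [0,0,-0.008,0,0,0,85]
    - [0,0,-0.02,0,0,0,85]
    - [0,0,-0.03,0,0,0,85]
    - [0,0,-0.04,0,0,0,85]
    - [0,0,-0.04,0,0,0,85]
    - [0.02,0.04,0,0,0,0,85]
    - [0.02,0.04,0,0,0,0,85]
    - [0,0,0,0,0,0,85]

```text
time_s: 21.55
tcp_pos: [0.5913, -0.0568, 0.2145]
tool_rot: [[-0.999, -0.036, 0.006], [-0.036, 0.999, -0.002], [-0.006, -0.002, -1.0]]
force: [-0.2, -0.3, 0.2]
finger_gap: 0.0568
```

```bash
python3 - <<'E'
from h import *
im=viewer.read_camera("wrist");g=viewer.read_camera("scene");a=viewer.read_camera("top");s=observe();print(s["time_s"],s["tcp_pos"],s["force"])
o=np.zeros((580,800,3),np.uint8)
b=cv2.resize(im[60:270,0:300],None,fx=1.33,fy=1.33);o[:b.shape[0],:b.shape[1]]=b
b=cv2.resize(g[150:260,175:290],None,fx=3,fy=3);o[:330,410:410+345]=b
b=cv2.resize(a[135:260,200:380],None,fx=1.9,fy=1.9);o[335:335+b.shape[0],:b.shape[1]]=b
cv2.imwrite("pics/fin.png",o)
E
```

```text
21.7 [ 0.59241641 -0.06060466  0.21245565] [ 0.42721827 -1.01667585  0.13189358]
```

View pics/fin.png

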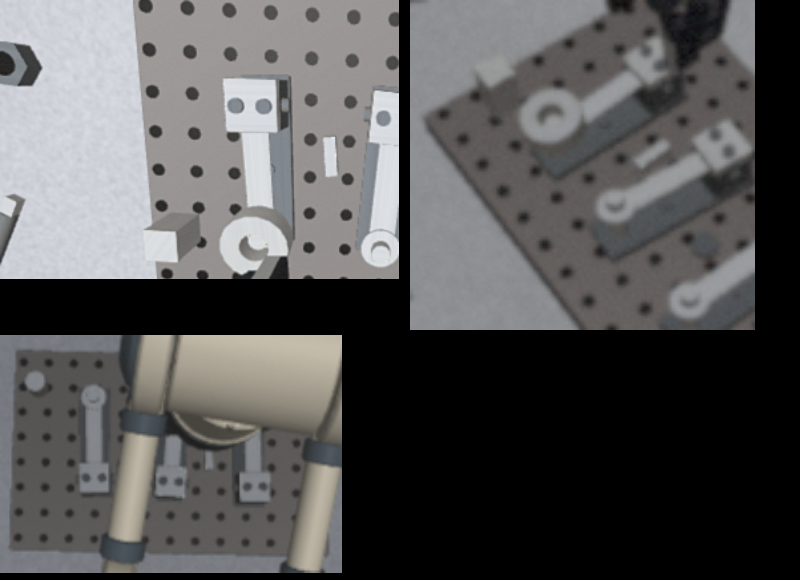

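The collar sits on unit 3's pin, with the pin showing inside the bore in both views. The washer and gauge block have not moved, and the arm is clear. I hand in.

```bash
python3 -c "
from station import env; print(env.hand_in())"
```

```text
the job is handed in; nothing more can be done
None
```

I pressed all three leaves onto their stops in order and put the grey collar on the soft one. That is the third leaf, next to the square post. The job was handed in at about 22 s; the hand-in reports no verdict.

| Leaf, from the round post | Resistance (N/mm) | Travel to stop (mm) | Hold |
|---|---|---|---|
| 1 | about 0.8 | about 12 | 15–16 N, about 0.9 s |
| 2 | about 0.85 | about 8 | 12–13 N for 0.7 s, then about 17 N for 0.8 s |
| 3 (soft) | about 0.47 | about 11 | 14–16 N, about 0.9 s |

- **Collar:** while lowering, I felt no resistance at the height of the pin's top. The gripper load then fell from about 2.5 N to zero as the leaf took the weight. After I let go, the last pictures showed the collar on pin 3 with the pin inside the bore and the arm clear. The washer and gauge block between the units looked undisturbed.
- **What disagreed:** the wrist camera read 2–3 mm to one side compared with the top camera and the centred grip, so I corrected for that when placing. Because of this, the press on pin 2 was about 5 mm off its centre, though still on its 14 mm top. The gripper read 45 mm on the 48 mm collar, but the picture showed it held squarely.
- **Not checked:** I judged that the collar is flat and the leaf hangs low from the pictures and the load change, and did not measure either. The last pictures did not cover the jaw, the chuck key or the orange rings.

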